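Stir the milling beads and bring the magnifier over them

TASK

Take the stirring rod by its black grip from the blue holder, lower it into the white dish and stir the beads clockwise (seen from above), from the red bead's right, until the red bead has been swept once completely round the dish, past where it started. Keep every bead in the dish and your fingers off them, then stand the rod back in its holder, swing the magnifier in until the lens is centred over the dish, and tilt the lens level. Leave the vial, the rubber stopper and the petri dish alone.

Things in the scene. Friction and masses are not known exactly. Their poses are not given: they have to be found in the camera images.
- station: fixed grey base plate (120 x 250 x 10) with a white round dish and a magnifier post. Origin: on the bench under the dish centre; at yaw 0 its -x side faces the robot and the post stands 160 along +y.
- dish_floor (a point): centre of the dish, at inner floor height (14 above the bench). Inner radius 52, outer 56, rim 46 above the bench; a low dome in the middle of the floor (radius 26, 17 tall) makes a ring channel, radius 26 to 52, in which the beads lie. Swept beads run along the outer wall, so the rod pushes them best about 39 from the centre
- red_bead: red ceramic bead, upright cylinder 20 diameter, 18 tall; origin at the centre of its underside. Starts in the dish channel on the side nearest the robot (-x of the station), about 39 from the dish centre. No bead lies in the quarter of the channel to its right (anticlockwise from it seen from above, towards -y of the station), the place to put the rod in
- bead_1: white ceramic bead, upright cylinder 20 diameter, 18 tall; origin at the centre of its underside; in the dish channel
- bead_2: white ceramic bead, upright cylinder 20 diameter, 18 tall; origin at the centre of its underside; in the dish channel
- bead_3: white ceramic bead, upright cylinder 20 diameter, 18 tall; origin at the centre of its underside; in the dish channel
- bead_4: white ceramic bead, upright cylinder 20 diameter, 18 tall; origin at the centre of its underside; in the dish channel
- stir_rod: loose stirring rod, 162 long, standing upright; steel shaft 12 diameter with a flat end with a black rubber grip 18 diameter from 114 to 162 above the tip. Origin at the tip (lower end), z along the rod; 60 g
- rod_grip (a point): middle of the rod's grip, 140 above the tip
- rod_tip (a point): lower end of the rod
- rod_holder: fixed blue block 64 x 64 x 60 with an upright hole; origin at the centre of its underside
- holder_mouth (a point): centre of the hole's mouth at the top of the holder, 60 above the bench; hole 17 diameter, 50 deep (the rod's tip rests 10 above the bench), mouth widened by a 12 wide funnel chamfer
- lens_arm (a joint): swivel of the magnifier arm about the vertical post, rad; 0 = lens over the dish centre, positive = swung anticlockwise seen from above; starts at 1.6 to 1.85 (swung away, pointing away from the robot). Stiff, stays where left; range -0.5 to 2.3
- post_axis (a point): on the post's vertical axis, at the arm's mid height, 115 above the bench
- swing_knob (a point): black upright round knob with an orange band on the arm, 16 diameter, 75 from the post axis; this point is on its axis 141 above the bench; the knob stands from 120 to 153 above the bench
- lens_head (a joint): tilt of the lens about a level axis across the arm's end (115 from the post axis, 115 above the bench), rad; 0 = level, positive = outer edge up; starts 0.45 to 0.9. Stiff, stays where left; range -0.6 to 1.1
- lens_centre (a point): centre of the lens, round, 80 outer diameter, 10 thick rim; 45 from the tilt axis, 160 from the post axis when level
- lens_tab (a point): top face of the orange tab at the lens's outer edge (18 wide, 24 long, 8 thick), 94 from the tilt axis; press it down to lower the lens
- vial: bystander: small capped vial 22 diameter, 48 tall; origin at underside
- stopper: bystander: brown rubber stopper 32 diameter, 25 tall; origin at underside
- petri: bystander: petri dish 58 diameter, 15 tall; origin at underside
Not all that is in view belongs to the job. What is meant by the stir_rod is not purple, and is the smaller of those in its own colour.

How it is judged:
On the way, in this order (a step that is already met when the one before it is completed fails the run):
1. the rod's tip is in the dish, with the red bead still on the near side (horizontal distance between rod_tip and station below 0.054 m and z of rod_tip in the frame of station below 0.036 m and x of red_bead in the frame of station below -0.01 m), for 0.05 s.
2. the rod has swept the red bead to the left side (+y of the dish) (horizontal distance between rod_tip and station below 0.054 m and z of rod_tip in the frame of station below 0.036 m and y of red_bead in the frame of station above 0.018 m), for 0.05 s.
3. then to the far side (+x) (horizontal distance between rod_tip and station below 0.054 m and z of rod_tip in the frame of station below 0.036 m and x of red_bead in the frame of station above 0.018 m), for 0.05 s.
4. then to the right side (-y) (horizontal distance between rod_tip and station below 0.054 m and z of rod_tip in the frame of station below 0.036 m and y of red_bead in the frame of station below -0.018 m), for 0.05 s.
5. and back to the near side (-x) (horizontal distance between rod_tip and station below 0.054 m and z of rod_tip in the frame of station below 0.036 m and x of red_bead in the frame of station below -0.018 m), for 0.05 s.
At the end, for the whole second after the job is handed in: The rod stands released in its holder (tip within 15 mm of the hole's axis and less than 20 mm above the bench, lean under 0.3 rad); the magnifier arm is within 0.14 rad of pointing over the dish centre and the lens within 0.17 rad of level; all five beads are in the dish (horizontal distance between rod_tip and holder_mouth below 0.015 m and height (world z) of rod_tip below 0.02 m and angle between stir_rod's own z axis and vertical below 0.3 rad and linear speed of stir_rod below 0.03 m/s and value of joint lens_arm between -0.14 and 0.14 rad and value of joint lens_head between -0.17 and 0.17 rad and horizontal distance between each of red_bead, bead_1, bead_2, bead_3, bead_4 and station below 0.054 m and height (world z) of each of red_bead, bead_1, bead_2, bead_3, bead_4 below 0.045 m); the robot touches nothing.
It fails at once if a bead leaves the dish (horizontal distance between any of red_bead, bead_1, bead_2, bead_3, bead_4 and station above 0.058 m or height (world z) of any of red_bead, bead_1, bead_2, bead_3, bead_4 above 0.06 m).
It fails at once if the fingers touch a bead (contact force between the fingers and red_bead above 0.3 N or contact force between the fingers and bead_1 above 0.3 N or contact force between the fingers and bead_2 above 0.3 N or contact force between the fingers and bead_3 above 0.3 N or contact force between the fingers and bead_4 above 0.3 N).
It fails at once if the vial, stopper or petri dish is moved by more than 25 mm (distance of any of vial, stopper, petri from where it was at the start of the episode above 0.025 m).
It also fails if it takes over 72 s, if anything falls off the work surface, if the arm or the gripper's body presses on something with over 40 N, if the wrist force passes 120 N, or if a joint passes its speed limit or range.

ROBOT

A 6-joint arm with a two-finger parallel gripper is mounted at the origin on a cart in front of the work surface, level with it; the furniture and walls round the work are solid. World frame = base frame: x ahead of the robot, y to its left, z up, the work surface at z = 0. Lengths are in m, angles in rad, forces in N, time in s.
With the tool pointing down it reaches from about 0.375 to 0.975 m from the base axis. Payload 3.8 kg.
Tool frame: the origin (TCP) lies on the mounting face of the last link; the fingertips stand 173 mm ahead of it and the grasp point (between the pads) lies 155 mm ahead of it; z points along the fingers, y is the line along which they close (so a half turn about z gives the same grasp; the last joint's range is limited). The gripper opens to 85 mm and grips with 20 to 120 N. Pads are 22 mm wide; open, the fingers measure 114 mm over their backs; the gripper's body (76 mm by 85 mm) begins 54 mm behind the grasp point. The pads swing forward as they close: fully open they stand 13 mm farther back than shut.
Start: joints at [-1.213, 0.264, 1.604, -0, 1.274, -0.037], TCP at [0.26, -0.623, 0.405] pointing down, gripper open.
Joint ranges: [-2.63, 2.63], [-0.94, 2.18], [0.31, 2.57], [-1.31, 4.45], [0, 2.66], [-2.55, 2.55]. Speed limits (rad/s): [2.57, 2.57, 3.14, 3.14, 3.14, 3.14].

INTERFACE

Orientations are given as a rotation vector (axis times angle).
In Python, from workcell import bot gives the robot as it stands.
- The arm moves only by the tool drive_tool, never from a script. Its argument "increments" is a list of rows, each an object with "delta_pos": the shift along the tool's x, y, z in mm, a list of three; "turn": the turn about the tool's z in rad; "jaw": the opening, from -1 (shut) to 1 (fully open). A call has 1 to 8 rows; each row shifts and turns the commanded pose from where the row before left it, along the tool's axes as they then stand; what a row does not reach is not made up. A row lasts 1/12 s, in which the tool goes at most 41.7 mm and 7.16 degrees, less where a joint would pass 70% of its speed; a pose out of reach is approached as far as the arm can. A call is refused whole if a number of a shift passes 41.7 or a number of a turn 0.125, either way. A call with a gripper value outside its range is refused whole. The fingers move at their own pace and stop on an object; "grip_force" is the grip in N (left out, the last holds). Time passes only in rows, so rows that do not move let the fingers close. It gives the time, the measured TCP pose, the force, the opening and the grip force at its end, in the units of the state.
- bot.read_state(): the state, without advancing time (a new reading comes with each control period).
- bot.read_camera(name): name is "scene" or "top" or "wrist"; returns a dict with "pixels" (480x640x3 uint8, red, green, blue), "fovy" (degrees; the focal length in pixels is half the picture's height over the tangent of half this angle, whatever the lens; pixels are square), "cx", "cy" (the principal point, pixels), "camera_from_world" (4x4, takes a point from world to camera coordinates); the wrist camera has in their place "hand_eye" (4x4, takes a point from camera to tool coordinates, whose origin is the TCP and whose axes are the flange's). Camera axes: x right, y down, z forward; pixel columns grow to the right and rows downward; lengths in m; the calibration is good to about 2 mm. A picture is of the moment at which its call begins: read the wrist's pose just before it. There is no depth.
- bot.finish_job(): hands the job in; it is judged then, once.
The state is a dict: "time": time; "q": joint angles; "joint_vel": joint speeds; "joint_torque": joint torques, N m; "tool_pos": TCP position; "tcp_rot": TCP orientation; "wrist_force": force on the tool from outside, world axes, zero at the start; "torque": the same for the moment, N m; "width": opening from 0.0 (shut) to 1.0 (fully open); "grip_force": force on a finger pad.
Only numpy, scipy, OpenCV 4.12 (cv2) and the standard library are available. Lean on these libraries where they do the work, as an engineer would, in place of code of your own. Each camera call takes 0.05 s, during which the arm holds its last target. There are 200 camera calls.

## Working session

There is one attempt and no reset: what is moved stays moved. The work goes in short steps, Python scripts to look and compute and a tool call to move; the robot and the scene stay as the last step left them, time stands still between calls to the robot, and variables do not carry over. Pictures are saved under pics/ and viewed, at most 10 in all, crops included, and the job is handed in when it is done.

Besides the shell and the picture viewer there is one more tool, called after ">>>" by a JSON object that holds its "name" and its "arguments", one argument or row to a line. drive_tool: Moves the arm, as the interface text tells. Its arguments: {"type":"object","properties":{"increments":{"type":"array"},"grip_force":{"type":"number"}},"required":["increments"]}

```bash
mkdir -p pics
cat > h.py <<'E'
import numpy as np,cv2
from workcell import bot
from scipy.spatial.transform import Rotation as R
def cam(n,save=None):
    s=bot.read_state(); c=bot.read_camera(n); im=np.ascontiguousarray(c["pixels"][:,:,::-1])
    f=240/np.tan(np.radians(c["fovy"])/2)
    if n=="wrist":
        T=np.eye(4);T[:3,:3]=R.from_rotvec(s["tcp_rot"]).as_matrix();T[:3,3]=s["tool_pos"];W=T@np.array(c["hand_eye"])
    else: W=np.linalg.inv(np.array(c["camera_from_world"]))
    if save: cv2.imwrite("pics/"+save,im)
    return im,(f,c["cx"],c["cy"],W)
def ray(K,u,v):
    f,cx,cy,W=K; d=W[:3,:3]@np.array([(u-cx)/f,(v-cy)/f,1]); return W[:3,3],d
def onz(K,u,v,z):
    o,d=ray(K,u,v); return o+d*(z-o[2])/d[2]
def proj(K,p):
    f,cx,cy,W=K; q=np.linalg.inv(W)@np.append(p,1); return f*q[0]/q[2]+cx,f*q[1]/q[2]+cy
E
python3 - <<'E'
from h import *
a,K=cam("scene","s0.png");b,K2=cam("top","t0.png")
print(K,K2);s=bot.read_state();print(s)
E
```

```text
(np.float64(551.3223712387296), 321.00759439864606, 233.17341402430927, array([[ 0.73764488, -0.41994365,  0.52870346, -0.20224148],
       [-0.67491981, -0.48071056,  0.55982194, -0.74687991],
       [ 0.01905967, -0.76978223, -0.63802198,  0.96873582],
       [ 0.        ,  0.        ,  0.        ,  1.        ]])) (np.float64(535.2202039829365), 316.9035060993472, 229.2554631980674, array([[ 0.02665309, -0.99123876,  0.12936511,  0.33188171],
       [-0.99952318, -0.02844392, -0.01201513,  0.00895837],
       [ 0.01558951, -0.12898318, -0.99152423,  1.51717136],
       [ 0.        ,  0.        ,  0.        ,  1.        ]]))
{'time': 0.1, 'q': array([-1.21289101e+00,  2.64688792e-01,  1.60524638e+00, -2.41259682e-05,
        1.27371593e+00, -3.69307044e-02]), 'joint_vel': array([-1.60504832e-03, -1.31760496e-03, -2.50775736e-03, -3.53801775e-04,
        7.03081538e-05,  1.32510268e-04]), 'joint_torque': array([ 2.07345352e-04, -5.16707003e+01, -3.68589628e+01, -7.47462832e-05,
        6.31614865e-03,  3.31933359e-05]), 'tool_pos': array([ 0.25950919, -0.62278241,  0.40347394]), 'tcp_rot': array([-3.07858007e+00, -6.15799241e-01,  5.52099131e-04]), 'wrist_force': array([-1.2972588 ,  0.13440882, -0.45748553]), 'torque': array([ 0.00179244,  0.01033796, -0.00359805]), 'grip_force': 0.0, 'width': 0.9984407715775673}
```

View pics/s0.png

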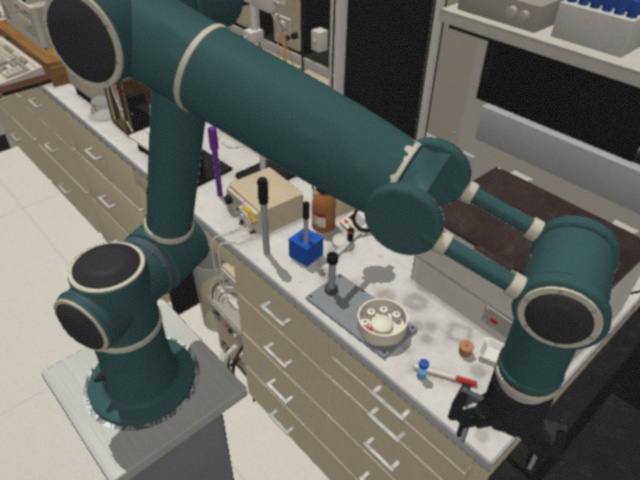

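View pics/t0.png

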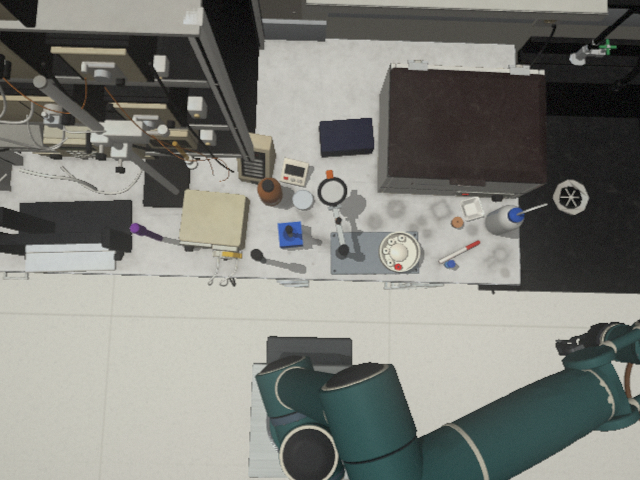

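Three rods stand in view. The purple one is at scene (213,160). A large black-gripped one is at scene (264,215), top (257,256). A smaller black-gripped one stands in the blue holder at scene (306,220), top (290,232). The smaller black one in the holder fits. The dish is at top (400,252), the post at (342,252) and the lens at (333,190). I'll confirm the rod in a crop.

Run:
```python
from h import *
a=cv2.imread("pics/t0.png");s=cv2.imread("pics/s0.png")
A=cv2.resize(a[170:290,230:430],None,fx=3.9,fy=3.9,interpolation=cv2.INTER_CUBIC)
cv2.imwrite("pics/c1.png",A)
_,Ks=cam("scene");_,Kt=cam("top")
def tri(p,q):
    o1,d1=ray(Kt,*p);o2,d2=ray(Ks,*q)
    M=np.c_[d1,-d2];t=np.linalg.lstsq(M,o2-o1,rcond=None)[0];x,y=o1+t[0]*d1,o2+t[1]*d2
    return (x+y)/2,np.linalg.norm(x-y)
print("small",tri((290,231),(306,204)),"big",tri((257,254),(263,181)))
h=cv2.cvtColor(a,cv2.COLOR_BGR2HSV)
m=cv2.inRange(h,(105,150,60),(130,255,255));m[:, :270]=0;m[:,310:]=0
ys,xs=np.where(m>0);print("holder px",xs.min(),xs.max(),ys.min(),ys.max(),onz(Kt,(xs.min()+xs.max())/2,(ys.min()+ys.max())/2,.05))
print("dish",onz(Kt,400,252,.046),"post",onz(Kt,342,253,.12),"lens",onz(Kt,333,190,.13))
```

```text
small (array([0.50304894, 0.05903763, 0.17198465]), np.float64(0.005204149210025078)) big (array([0.43660163, 0.13529504, 0.22946318]), np.float64(0.002236712230935816))
holder px 279 301 222 245 [0.50936715 0.06508752 0.05      ]
dish [ 0.46704902 -0.24014531  0.046     ] post [ 0.45335522 -0.07536791  0.12      ] lens [ 0.61857171 -0.04755347  0.13      ]
```

View pics/c1.png

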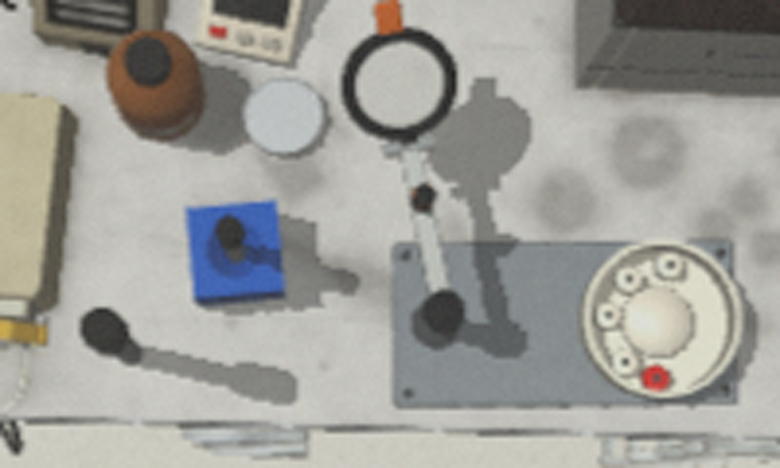

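The crop confirms it: the smaller black-gripped rod is in the blue holder (crop 232,235). The red bead is at crop (656,378), the white beads lie clockwise of it and its right side is free. I'll turn so the tool axes line up with the world, then go above the rod.

>>> {"name": "drive_tool", "arguments": {
  "increments": [
    {"delta_pos": [0, 0, -2], "turn": -0.12, "jaw": 1},
    {"delta_pos": [0, 0, -2], "turn": -0.12, "jaw": 1},
    {"delta_pos": [0, 0, -2], "turn": -0.12, "jaw": 1},
    {"delta_pos": [0, 0, -2], "turn": -0.12, "jaw": 1},
    {"delta_pos": [0, 0, -2], "turn": -0.12, "jaw": 1},
    {"delta_pos": [0, 0, -2], "turn": -0.12, "jaw": 1},
    {"delta_pos": [0, 0, -2], "turn": -0.12, "jaw": 1},
    {"delta_pos": [0, 0, -2], "turn": -0.12, "jaw": 1}
  ]
}}

```text
time: 0.87
tool_pos: [0.2596, -0.623, 0.4204]
tcp_rot: [-2.442, -1.976, -0.0]
wrist_force: [-0.1, 1.1, -0.4]
width: 1.0
grip_force: 0.0
```

>>> {"name": "drive_tool", "arguments": {
  "increments": [
    {"delta_pos": [0, 0, -2], "turn": -0.12, "jaw": 1},
    {"delta_pos": [0, 0, -2], "turn": -0.096, "jaw": 1},
    {"delta_pos": [38, 14, 0], "turn": 0, "jaw": 1},
    {"delta_pos": [38, 14, 0], "turn": 0, "jaw": 1},
    {"delta_pos": [38, 14, 0], "turn": 0, "jaw": 1},
    {"delta_pos": [38, 14, 0], "turn": 0, "jaw": 1},
    {"delta_pos": [38, 14, 0], "turn": 0, "jaw": 1},
    {"delta_pos": [38, 14, 0], "turn": 0, "jaw": 1}
  ]
}}

```text
time: 1.53
tool_pos: [0.3437, -0.3932, 0.4244]
tcp_rot: [-2.222, -2.221, -0.0]
wrist_force: [0.2, -0.0, 0.1]
width: 0.997
grip_force: 0.0
```

>>> {"name": "drive_tool", "arguments": {
  "increments": [
    {"delta_pos": [38, 14, 0], "turn": 0, "jaw": 1},
    {"delta_pos": [38, 14, 0], "turn": 0, "jaw": 1},
    {"delta_pos": [38, 14, 0], "turn": 0, "jaw": 1},
    {"delta_pos": [38, 14, 0], "turn": 0, "jaw": 1},
    {"delta_pos": [0, 0, 0], "turn": 0, "jaw": 1}
  ]
}}

```text
time: 1.95
tool_pos: [0.4009, -0.2376, 0.4246]
tcp_rot: [-2.214, -2.227, -0.005]
wrist_force: [0.1, -0.3, -0.3]
width: 1.005
grip_force: 0.0
```

```bash
cat >> h.py <<'E'
def st():
    s=bot.read_state();m=R.from_rotvec(s["tcp_rot"]).as_matrix()
    print("t%.2f"%s["time"],"pos",np.round(s["tool_pos"]*1000,1),"toolx",np.round(m[:,0],3),"z",np.round(m[:,2],3),"F",np.round(s["wrist_force"],1),"w%.3f g%.1f"%(s["width"],s["grip_force"]));return s
E
python3 - <<'E'
from h import *
s=st();print(s["q"].round(2));a,K=cam("wrist","w0.png");print(K)
E
```

```text
t1.95 pos [ 400.9 -237.6  424.6] toolx [-0.006  1.     0.004] z [ 0.001  0.004 -1.   ] F [ 0.1 -0.3 -0.3] w1.005 g0.0
[-0.59 -0.15  2.01  0.    1.29 -0.6 ]
(np.float64(406.80543449970924), 316.20275369504867, 244.4198240816472, array([[ 0.99997755,  0.00559264,  0.00368944,  0.40177753],
       [ 0.00643389, -0.95520203, -0.29588458, -0.1610105 ],
       [ 0.00186939,  0.29590168, -0.95521657,  0.39376917],
       [ 0.        ,  0.        ,  0.        ,  1.        ]]))
```

View pics/w0.png

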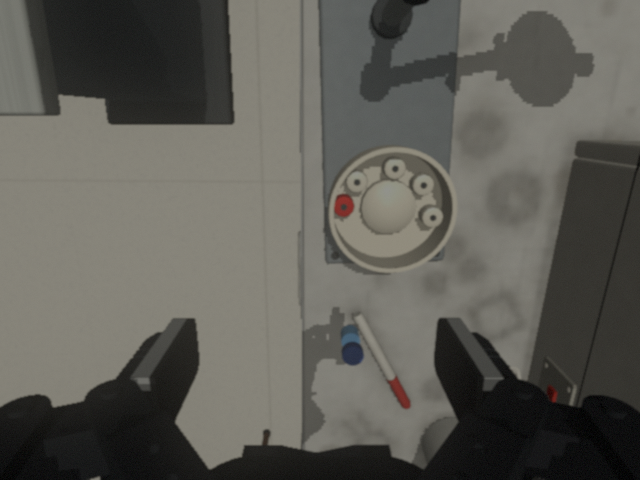

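The picture is tilted toward +y, with image right = +x and up = +y. The dish rim is centred at about (392,210), the red bead is at (344,206) and the plate's near corners are at (327,262) and (444,262). Next I measure the dish and yaw, then move on to the rod.

Run:
```python
from h import *
a=cv2.imread("pics/w0.png")
f,cx,cy=406.805,316.203,244.42
W=np.eye(4);W[:3]=[[ 0.99997755,0.00559264,0.00368944,0.40177753],[0.00643389,-0.95520203,-0.29588458,-0.1610105],[0.00186939,0.29590168,-0.95521657,0.39376917]]
K=(f,cx,cy,W)
g=a.astype(int); m=((g.min(2)>95)&(g[:,:,2]-g[:,:,0]>12)&(g[:,:,2]>130)).astype(np.uint8)
m[:, :315]=0;m[:130]=0;m[290:]=0;m[:,470:]=0
m=cv2.morphologyEx(m,cv2.MORPH_OPEN,np.ones((3,3)))
c=max(cv2.findContours(m,0,1)[0],key=cv2.contourArea);h=cv2.convexHull(c)[:,0]
P=np.array([onz(K,u,v,.046)[:2] for u,v in h]);
cc,r=cv2.minEnclosingCircle((P*1000).astype(np.float32));print("rim",cc,r,cv2.fitEllipse((P*1000).astype(np.float32)))
hs=cv2.cvtColor(a,cv2.COLOR_BGR2HSV);rm=cv2.inRange(hs,(0,150,80),(8,255,255))|cv2.inRange(hs,(172,150,80),(180,255,255))
ys,xs=np.where(rm[150:260,320:380]>0);print("red",onz(K,xs.mean()+320,ys.mean()+150,.03))
for p in [(322,8),(327,262),(444,262),(460,8)]: print(p,onz(K,*p,.01))
```

```text
rim (470.26104736328125, -239.3126220703125) 55.977020263671875 ((470.0776062011719, -239.1669921875), (111.10771179199219, 111.38907623291016), 62.85273361206055)
red [ 0.42770475 -0.23621964  0.03      ]
(322, 8) [ 0.40677876 -0.07271328  0.01      ]
(327, 262) [ 0.41418657 -0.29824543  0.01      ]
(444, 262) [ 0.53138131 -0.29756979  0.01      ]
(460, 8) [ 0.52234306 -0.07192005  0.01      ]
```

>>> {"name": "drive_tool", "arguments": {
  "increments": [
    {"delta_pos": [38, 13, 0], "turn": 0, "jaw": 1},
    {"delta_pos": [38, 13, 0], "turn": 0, "jaw": 1},
    {"delta_pos": [38, 13, 0], "turn": 0, "jaw": 1},
    {"delta_pos": [38, 13, 0], "turn": 0, "jaw": 1},
    {"delta_pos": [38, 13, 0], "turn": 0, "jaw": 1},
    {"delta_pos": [30, 13, 0], "turn": 0, "jaw": 1},
    {"delta_pos": [0, 0, 0], "turn": 0, "jaw": 1},
    {"delta_pos": [0, 0, 0], "turn": 0, "jaw": 1}
  ]
}}

```text
time: 2.67
tool_pos: [0.4781, -0.0227, 0.4245]
tcp_rot: [2.218, 2.224, -0.001]
wrist_force: [0.1, 0.2, -1.0]
width: 1.001
grip_force: 0.0
```

Run:
```python
from h import *
s=st();a,K=cam("wrist","w1.png");np.save("Kw1.npy",np.array([*K[:3],*K[3].ravel()]))
```

```text
t2.67 pos [478.1 -22.7 424.5] toolx [-0.003  1.    -0.001] z [-0.    -0.001 -1.   ] F [ 0.1  0.2 -1. ] w1.001 g0.0
```

View pics/w1.png

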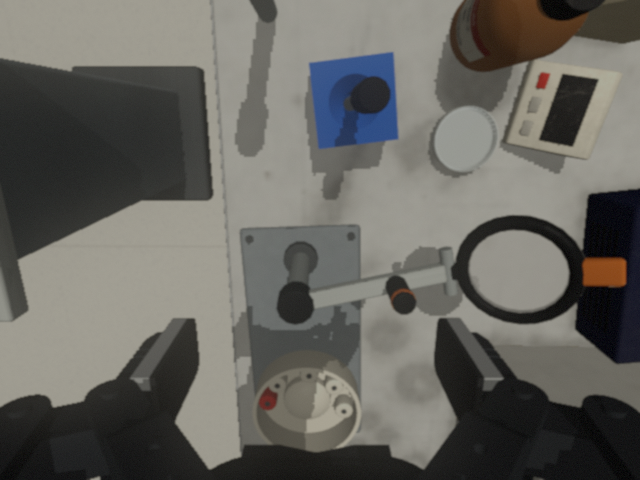

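Blue holder top corners are at (310,62), (393,52), (398,138) and (318,148), the rod's grip top is at (370,95), the knob is at (401,290), the lens at (519,270) and the tab at (605,272).

Run:
```python
from h import *
v=np.load("Kw1.npy");K=(v[0],v[1],v[2],v[3:].reshape(4,4))
print("hole",onz(K,355,100,.06),[onz(K,*p,.06).round(3) for p in[(310,62),(393,52),(398,138),(318,148)]]);print("rodtop",onz(K,370,95,.172))
print("knobtop",onz(K,402,293,.15),"lens",onz(K,519,270,.145),"tab",onz(K,606,272,.16),"posttop",onz(K,296,302,.13))
```

```text
hole [0.50915329 0.06601243 0.06      ] [array([0.474, 0.093, 0.06 ]), array([0.536, 0.1  , 0.06 ]), array([0.544, 0.038, 0.06 ]), array([0.481, 0.03 , 0.06 ])]
rodtop [0.50667334 0.06432701 0.172     ]
knobtop [ 0.53546021 -0.05576837  0.15      ] lens [ 0.61191924 -0.04142166  0.145     ] tab [ 0.65756227 -0.03681538  0.16      ] posttop [ 0.46526643 -0.07197064  0.13      ]
```

>>> {"name": "drive_tool", "arguments": {
  "increments": [
    {"delta_pos": [30, 10, 0], "turn": 0, "jaw": 1},
    {"delta_pos": [30, 10, 0], "turn": 0, "jaw": 1},
    {"delta_pos": [28, 10, 0], "turn": 0, "jaw": 1},
    {"delta_pos": [0, 0, 20], "turn": 0, "jaw": 1},
    {"delta_pos": [0, 0, 35], "turn": 0, "jaw": 1},
    {"delta_pos": [0, 0, 35], "turn": 0, "jaw": 1},
    {"delta_pos": [0, 0, 20], "turn": 0, "jaw": 1},
    {"delta_pos": [0, 0, 6], "turn": 0, "jaw": 1}
  ]
}}

```text
time: 3.38
tool_pos: [0.5055, 0.0626, 0.3041]
tcp_rot: [-2.221, -2.215, 0.011]
wrist_force: [-1.0, -0.2, -0.1]
width: 1.002
grip_force: 0.0
```

>>> {"name": "drive_tool", "arguments": {
  "increments": [
    {"delta_pos": [0, 0, 0], "turn": 0, "jaw": -1},
    {"delta_pos": [0, 0, 0], "turn": 0, "jaw": -1},
    {"delta_pos": [0, 0, 0], "turn": 0, "jaw": -1},
    {"delta_pos": [0, 0, 0], "turn": 0, "jaw": -1},
    {"delta_pos": [0, 0, 0], "turn": 0, "jaw": -1},
    {"delta_pos": [0, 0, 0], "turn": 0, "jaw": -1},
    {"delta_pos": [0, 0, 0], "turn": 0, "jaw": -1},
    {"delta_pos": [0, 0, 0], "turn": 0, "jaw": -1}
  ],
  "grip_force": 70
}}

```text
time: 4.05
tool_pos: [0.5081, 0.0651, 0.3104]
tcp_rot: [2.22, 2.221, 0.002]
wrist_force: [-1.4, 0.1, 6.0]
width: 0.19
grip_force: 68.1
```

Run:
```python
from h import *
s=st()
```

```text
t4.05 pos [508.1  65.1 310.4] toolx [-0.  1.  0.] z [ 0.002  0.    -1.   ] F [-1.4  0.1  6. ] w0.190 g68.1
```

Gripped. I'll lift the rod clear and carry it above the insertion point, to the red bead's right.

>>> {"name": "drive_tool", "arguments": {
  "increments": [
    {"delta_pos": [0, 0, -10], "turn": 0, "jaw": -1},
    {"delta_pos": [0, 0, -30], "turn": 0, "jaw": -1},
    {"delta_pos": [0, 0, -40], "turn": 0, "jaw": -1},
    {"delta_pos": [0, 0, -40], "turn": 0, "jaw": -1},
    {"delta_pos": [0, 0, -40], "turn": 0, "jaw": -1},
    {"delta_pos": [0, 0, -20], "turn": 0, "jaw": -1},
    {"delta_pos": [-20, -4, 0], "turn": 0, "jaw": -1},
    {"delta_pos": [-32, -7, 0], "turn": 0, "jaw": -1}
  ]
}}

```text
time: 4.72
tool_pos: [0.4972, 0.0142, 0.4925]
tcp_rot: [2.214, 2.223, 0.009]
wrist_force: [0.5, -0.4, -1.5]
width: 0.191
grip_force: 68.8
```

>>> {"name": "drive_tool", "arguments": {
  "increments": [
    {"delta_pos": [-40, -8, 0], "turn": 0, "jaw": -1},
    {"delta_pos": [-40, -8, 0], "turn": 0, "jaw": -1},
    {"delta_pos": [-40, -8, 0], "turn": 0, "jaw": -1},
    {"delta_pos": [-40, -8, 0], "turn": 0, "jaw": -1},
    {"delta_pos": [-40, -8, 0], "turn": 0, "jaw": -1},
    {"delta_pos": [-40, -8, 0], "turn": 0, "jaw": -1},
    {"delta_pos": [-30, -5, 0], "turn": 0, "jaw": -1},
    {"delta_pos": [-10, -2, 0], "turn": 0, "jaw": -1}
  ]
}}

```text
time: 5.38
tool_pos: [0.4404, -0.2706, 0.4894]
tcp_rot: [2.224, 2.216, -0.002]
wrist_force: [0.2, 0.9, -0.5]
width: 0.191
grip_force: 68.8
```

>>> {"name": "drive_tool", "arguments": {
  "increments": [
    {"delta_pos": [0, 0, 20], "turn": 0, "jaw": -1},
    {"delta_pos": [0, 0, 35], "turn": 0, "jaw": -1},
    {"delta_pos": [0, 0, 35], "turn": 0, "jaw": -1},
    {"delta_pos": [0, 0, 10], "turn": 0, "jaw": -1},
    {"delta_pos": [0, 0, 0], "turn": 0, "jaw": -1},
    {"delta_pos": [0, 0, 0], "turn": 0, "jaw": -1}
  ]
}}

```text
time: 5.88
tool_pos: [0.4419, -0.2667, 0.3894]
tcp_rot: [-2.221, -2.222, -0.0]
wrist_force: [-0.3, 0.7, -1.0]
width: 0.189
grip_force: 68.8
```

Run:
```python
from h import *
s=st();a,K=cam("wrist","w2.png");np.save("Kw2.npy",np.array([*K[:3],*K[3].ravel()]))
```

```text
t5.88 pos [ 441.9 -266.7  389.4] toolx [-0.001  1.     0.   ] z [-0.  0. -1.] F [-0.3  0.7 -1. ] w0.189 g68.8
```

View pics/w2.png

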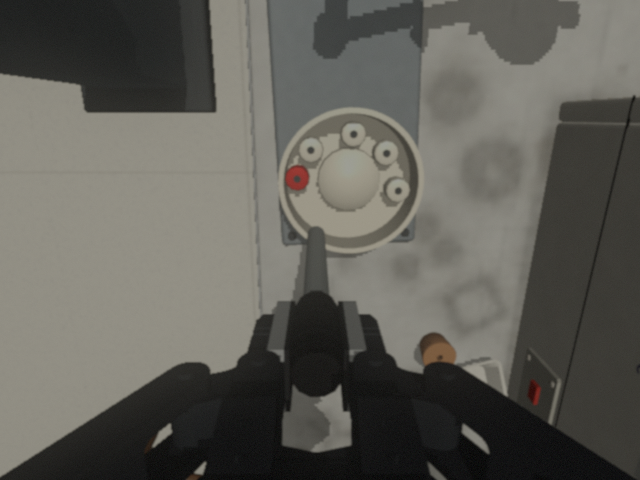

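The rod hangs in the grip with its tip at (316,231). The red bead is at (297,179), the dish centre at about (351,180), and the lower-left quarter is clear.

Run:
```python
from h import *
v=np.load("Kw2.npy");K=(v[0],v[1],v[2],v[3:].reshape(4,4))
print("tip far edge",onz(K,316,228,.089),"pred",proj(K,np.array([.4419,-.2667,.089])))
a=cv2.imread("pics/w2.png").astype(int)
m=((a.min(2)>95)&(a[:,:,2]-a[:,:,0]>12)&(a[:,:,2]>130)).astype(np.uint8);m[:, :272]=0;m[:100]=0;m[215:]=0;m[:,430:]=0
m=cv2.morphologyEx(m,cv2.MORPH_OPEN,np.ones((3,3)))
c=max(cv2.findContours(m,0,1)[0],key=cv2.contourArea)
h=[p for p in cv2.convexHull(c)[:,0] if p[1]<213]
P=np.array([onz(K,*p,.046)[:2] for p in h]);A=np.c_[2*P,np.ones(len(P))];x=np.linalg.lstsq(A,(P**2).sum(1),rcond=None)[0]
print("rim",x[:2],np.sqrt(x[2]+x[:2]@x[:2]));print("red",onz(K,297,179,.032))
C=np.array([470,-239.2]);off=np.array([0,0])
th=np.radians(225-10*np.arange(41));p=np.round(2*(C+39*np.c_[np.cos(th),np.sin(th)]))/2
d=np.diff(p,axis=0)
for i in range(0,40,8): print([[float(y),float(x)] for x,y in d[i:i+8]])
```

```text
tip far edge [ 0.4431791  -0.26282637  0.089     ] pred (np.float64(314.1345955155044), np.float64(233.4395887948339))
rim [ 0.46638292 -0.23937954] 0.04476307296548671
red [ 0.42794651 -0.23762948  0.032     ]
[[5.5, -4.5], [6.0, -3.5], [6.0, -2.0], [7.0, -1.5], [6.5, 0.0], [7.0, 1.5], [6.5, 2.0], [5.5, 3.5]]
[[5.5, 4.5], [4.0, 5.0], [3.5, 6.0], [2.5, 6.5], [1.0, 6.5], [0.0, 7.0], [-1.0, 6.5], [-2.5, 6.5]]
[[-3.5, 6.0], [-4.0, 5.0], [-5.5, 4.5], [-5.5, 3.5], [-6.5, 2.0], [-7.0, 1.5], [-6.5, 0.0], [-7.0, -1.5]]
[[-6.0, -2.0], [-6.0, -3.5], [-5.5, -4.5], [-4.0, -5.0], [-3.5, -6.0], [-2.5, -6.5], [-1.0, -6.5], [0.0, -7.0]]
[[1.0, -6.5], [2.5, -6.5], [3.5, -6.0], [4.0, -5.0], [5.5, -4.5], [6.0, -3.5], [6.0, -2.0], [7.0, -1.5]]
```

>>> {"name": "drive_tool", "arguments": {
  "increments": [
    {"delta_pos": [0, 0, 20], "turn": 0, "jaw": -1},
    {"delta_pos": [0, 0, 30], "turn": 0, "jaw": -1},
    {"delta_pos": [0, 0, 15], "turn": 0, "jaw": -1},
    {"delta_pos": [0, 0, 5], "turn": 0, "jaw": -1},
    {"delta_pos": [0, 0, 0], "turn": 0, "jaw": -1},
    {"delta_pos": [0, 0, 0], "turn": 0, "jaw": -1},
    {"delta_pos": [0, 0, 0], "turn": 0, "jaw": -1}
  ]
}}

```text
time: 6.52
tool_pos: [0.4427, -0.2677, 0.3213]
tcp_rot: [2.218, 2.219, 0.001]
wrist_force: [-0.1, -0.2, -1.1]
width: 0.192
grip_force: 68.8
```

>>> {"name": "drive_tool", "arguments": {
  "increments": [
    {"delta_pos": [5.5, -4.5, 0], "turn": 0, "jaw": -1},
    {"delta_pos": [6, -3.5, 0], "turn": 0, "jaw": -1},
    {"delta_pos": [6, -2, 0], "turn": 0, "jaw": -1},
    {"delta_pos": [7, -1.5, 0], "turn": 0, "jaw": -1},
    {"delta_pos": [6.5, 0, 0], "turn": 0, "jaw": -1},
    {"delta_pos": [7, 1.5, 0], "turn": 0, "jaw": -1},
    {"delta_pos": [6.5, 2, 0], "turn": 0, "jaw": -1},
    {"delta_pos": [5.5, 3.5, 0], "turn": 0, "jaw": -1}
  ]
}}

```text
time: 7.18
tool_pos: [0.4372, -0.2162, 0.3187]
tcp_rot: [-2.221, -2.222, 0.0]
wrist_force: [1.0, -0.2, -1.2]
width: 0.191
grip_force: 68.8
```

```bash
cat >> h.py <<'E'
def beads(fn=None):
    s=st();a,K=cam("wrist",fn);h=cv2.cvtColor(a,cv2.COLOR_BGR2HSV)
    m=cv2.inRange(h,(0,150,60),(8,255,255))|cv2.inRange(h,(172,150,60),(180,255,255))
    for c in cv2.findContours(m,0,2)[0]:
        if cv2.contourArea(c)<8: continue
        q=c[:,0].mean(0);p=onz(K,*q,.03)*1000-[470,-239.2,0]
        if np.hypot(p[0],p[1])<70: print("red px",q,"rel",p.round(1),"ang",np.degrees(np.arctan2(p[1],p[0])).round())
    t=s["tool_pos"]*1000-[470,-239.2,0];print("rod rel",t.round(1),"ang",np.degrees(np.arctan2(t[1],t[0])).round(),"r",np.hypot(t[0],t[1]).round(1))
E
python3 -c "
from h import *
beads('w3.png')"
```

```text
t7.18 pos [ 437.2 -216.2  318.7] toolx [-0.  1.  0.] z [-0.  0. -1.] F [ 1.  -0.2 -1.2] w0.191 g68.8
red px [331.48571429 218.57142857] rel [-21.5  36.4  30. ] ang 121.0
rod rel [-32.8  23.  318.7] ang 145.0 r 40.1
```

View pics/w3.png

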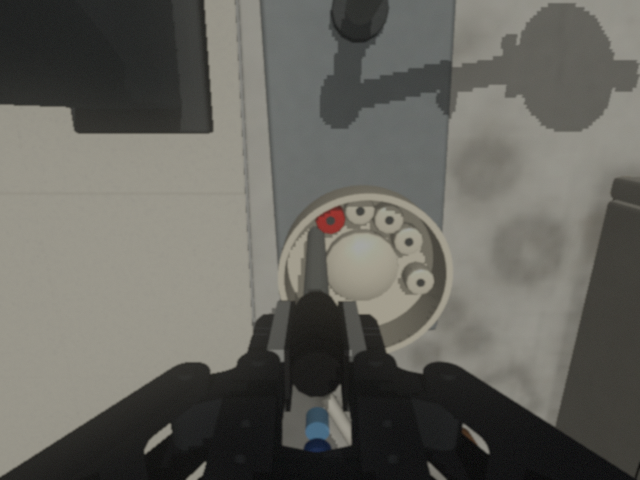

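The rod at (316,235) is pushing the red bead at (331,219), with the white beads in a row ahead of it. Sweep on.

>>> {"name": "drive_tool", "arguments": {
  "increments": [
    {"delta_pos": [5.5, 4.5, 0], "turn": 0, "jaw": -1},
    {"delta_pos": [4, 5, 0], "turn": 0, "jaw": -1},
    {"delta_pos": [3.5, 6, 0], "turn": 0, "jaw": -1},
    {"delta_pos": [2.5, 6.5, 0], "turn": 0, "jaw": -1},
    {"delta_pos": [1, 6.5, 0], "turn": 0, "jaw": -1},
    {"delta_pos": [0, 7, 0], "turn": 0, "jaw": -1},
    {"delta_pos": [-1, 6.5, 0], "turn": 0, "jaw": -1},
    {"delta_pos": [-2.5, 6.5, 0], "turn": 0, "jaw": -1}
  ]
}}

```text
time: 7.9
tool_pos: [0.4864, -0.2041, 0.3185]
tcp_rot: [-2.221, -2.221, 0.0]
wrist_force: [-1.0, 0.3, -0.9]
width: 0.193
grip_force: 68.8
```

```bash
python3 -c "
from h import *
beads('w4.png')"
```

```text
t7.90 pos [ 486.4 -204.1  318.5] toolx [-0.  1.  0.] z [-0.  0. -1.] F [-1.   0.3 -0.9] w0.193 g68.8
red px [338.         249.29411765] rel [32.2 27.5 30. ] ang 41.0
rod rel [ 16.4  35.1 318.5] ang 65.0 r 38.7
```

>>> {"name": "drive_tool", "arguments": {
  "increments": [
    {"delta_pos": [-3.5, 6, 0], "turn": 0, "jaw": -1},
    {"delta_pos": [-4, 5, 0], "turn": 0, "jaw": -1},
    {"delta_pos": [-5.5, 4.5, 0], "turn": 0, "jaw": -1},
    {"delta_pos": [-5.5, 3.5, 0], "turn": 0, "jaw": -1},
    {"delta_pos": [-6.5, 2, 0], "turn": 0, "jaw": -1},
    {"delta_pos": [-7, 1.5, 0], "turn": 0, "jaw": -1},
    {"delta_pos": [-6.5, 0, 0], "turn": 0, "jaw": -1},
    {"delta_pos": [-7, -1.5, 0], "turn": 0, "jaw": -1}
  ]
}}

```text
time: 8.62
tool_pos: [0.5067, -0.2504, 0.3187]
tcp_rot: [2.221, 2.221, 0.0]
wrist_force: [-0.2, -0.3, -0.8]
width: 0.193
grip_force: 68.8
```

```bash
python3 -c "
from h import *
beads('w5.png')"
```

```text
t8.62 pos [ 506.7 -250.4  318.7] toolx [0. 1. 0.] z [ 0.  0. -1.] F [-0.2 -0.3 -0.8] w0.193 g68.8
red px [299.29166667 256.58333333] rel [ 26.9 -24.1  30. ] ang -42.0
rod rel [ 36.7 -11.2 318.7] ang -17.0 r 38.4
```

>>> {"name": "drive_tool", "arguments": {
  "increments": [
    {"delta_pos": [-6, -2, 0], "turn": 0, "jaw": -1},
    {"delta_pos": [-6, -3.5, 0], "turn": 0, "jaw": -1},
    {"delta_pos": [-5.5, -4.5, 0], "turn": 0, "jaw": -1},
    {"delta_pos": [-4, -5, 0], "turn": 0, "jaw": -1},
    {"delta_pos": [-3.5, -6, 0], "turn": 0, "jaw": -1},
    {"delta_pos": [-2.5, -6.5, 0], "turn": 0, "jaw": -1},
    {"delta_pos": [-1, -6.5, 0], "turn": 0, "jaw": -1},
    {"delta_pos": [0, -7, 0], "turn": 0, "jaw": -1}
  ]
}}

```text
time: 9.33
tool_pos: [0.4649, -0.2783, 0.3188]
tcp_rot: [2.221, 2.221, 0.0]
wrist_force: [1.7, -1.2, -1.0]
width: 0.189
grip_force: 68.8
```

```bash
python3 -c "
from h import *
beads('w6.png')"
```

```text
t9.33 pos [ 464.9 -278.3  318.8] toolx [ 0.  1. -0.] z [ 0. -0. -1.] F [ 1.7 -1.2 -1. ] w0.189 g68.8
red px [291.61403509 231.54385965] rel [-19.8 -34.6  30. ] ang -120.0
rod rel [ -5.1 -39.1 318.8] ang -97.0 r 39.4
```

>>> {"name": "drive_tool", "arguments": {
  "increments": [
    {"delta_pos": [1, -6.5, 0], "turn": 0, "jaw": -1},
    {"delta_pos": [2.5, -6.5, 0], "turn": 0, "jaw": -1},
    {"delta_pos": [3.5, -6, 0], "turn": 0, "jaw": -1},
    {"delta_pos": [4, -5, 0], "turn": 0, "jaw": -1},
    {"delta_pos": [5.5, -4.5, 0], "turn": 0, "jaw": -1},
    {"delta_pos": [6, -3.5, 0], "turn": 0, "jaw": -1},
    {"delta_pos": [6, -2, 0], "turn": 0, "jaw": -1},
    {"delta_pos": [7, -1.5, 0], "turn": 0, "jaw": -1}
  ]
}}

```text
time: 10.05
tool_pos: [0.4298, -0.2419, 0.3187]
tcp_rot: [2.221, 2.221, -0.0]
wrist_force: [0.3, -0.6, -1.1]
width: 0.191
grip_force: 68.8
```

```bash
python3 -c "
from h import *
beads('w7.png')"
```

```text
t10.05 pos [ 429.8 -241.9  318.7] toolx [ 0.  1. -0.] z [ 0. -0. -1.] F [ 0.3 -0.6 -1.1] w0.191 g68.8
red px [313.63043478 212.82608696] rel [-40.4  14.3  30. ] ang 160.0
rod rel [-40.2  -2.7 318.7] ang -176.0 r 40.3
```

View pics/w7.png

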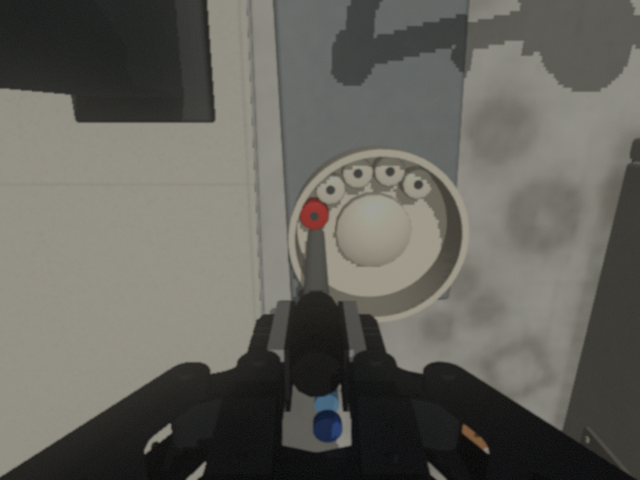

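The red bead at (314,214) is past its start and all five beads are in the dish. Back off, lift and return.

>>> {"name": "drive_tool", "arguments": {
  "increments": [
    {"delta_pos": [-3, 0, 0], "turn": 0, "jaw": -1},
    {"delta_pos": [0, 0, -10], "turn": 0, "jaw": -1},
    {"delta_pos": [0, 0, -35], "turn": 0, "jaw": -1},
    {"delta_pos": [0, 0, -40], "turn": 0, "jaw": -1},
    {"delta_pos": [0, 0, -40], "turn": 0, "jaw": -1},
    {"delta_pos": [0, 0, -40], "turn": 0, "jaw": -1},
    {"delta_pos": [0, 0, -7], "turn": 0, "jaw": -1},
    {"delta_pos": [20, 5, 0], "turn": 0, "jaw": -1}
  ]
}}

```text
time: 10.77
tool_pos: [0.4358, -0.228, 0.4968]
tcp_rot: [2.217, 2.211, 0.001]
wrist_force: [0.7, -0.1, -0.9]
width: 0.191
grip_force: 68.8
```

>>> {"name": "drive_tool", "arguments": {
  "increments": [
    {"delta_pos": [38, 9.5, 0], "turn": 0, "jaw": -1},
    {"delta_pos": [38, 9.5, 0], "turn": 0, "jaw": -1},
    {"delta_pos": [38, 9.5, 0], "turn": 0, "jaw": -1},
    {"delta_pos": [38, 9.5, 0], "turn": 0, "jaw": -1},
    {"delta_pos": [38, 9.5, 0], "turn": 0, "jaw": -1},
    {"delta_pos": [38, 9.5, 0], "turn": 0, "jaw": -1},
    {"delta_pos": [38, 9.5, 0], "turn": 0, "jaw": -1},
    {"delta_pos": [24, 5, 0], "turn": 0, "jaw": -1}
  ]
}}

```text
time: 11.43
tool_pos: [0.5071, 0.0675, 0.4911]
tcp_rot: [-2.219, -2.223, -0.002]
wrist_force: [-0.6, -0.1, -0.3]
width: 0.19
grip_force: 68.8
```

>>> {"name": "drive_tool", "arguments": {
  "increments": [
    {"delta_pos": [0, 0, 20], "turn": 0, "jaw": -1},
    {"delta_pos": [0, 0, 40], "turn": 0, "jaw": -1},
    {"delta_pos": [0, 0, 30], "turn": 0, "jaw": -1},
    {"delta_pos": [0, 0, 10], "turn": 0, "jaw": -1},
    {"delta_pos": [0, 0, 0], "turn": 0, "jaw": -1},
    {"delta_pos": [0, 0, 0], "turn": 0, "jaw": -1},
    {"delta_pos": [0, 0, 0], "turn": 0, "jaw": -1}
  ]
}}

```text
time: 12.02
tool_pos: [0.5077, 0.0642, 0.3932]
tcp_rot: [2.22, 2.219, 0.005]
wrist_force: [-0.5, -0.9, -0.6]
width: 0.19
grip_force: 68.8
```

Run:
```python
from h import *
s=st();a,K=cam("wrist","w8.png");np.save("Kw8.npy",np.array([*K[:3],*K[3].ravel()]))
h=cv2.cvtColor(a,cv2.COLOR_BGR2HSV);m=cv2.inRange(h,(105,140,50),(130,255,255));m[300:]=0
ys,xs=np.where(m>0);print(xs.min(),xs.max(),ys.min(),ys.max())
```

```text
t12.02 pos [507.7  64.2 393.2] toolx [0.001 1.    0.   ] z [ 0.004  0.    -1.   ] F [-0.5 -0.9 -0.6] w0.190 g68.8
269 357 175 263
```

View pics/w8.png

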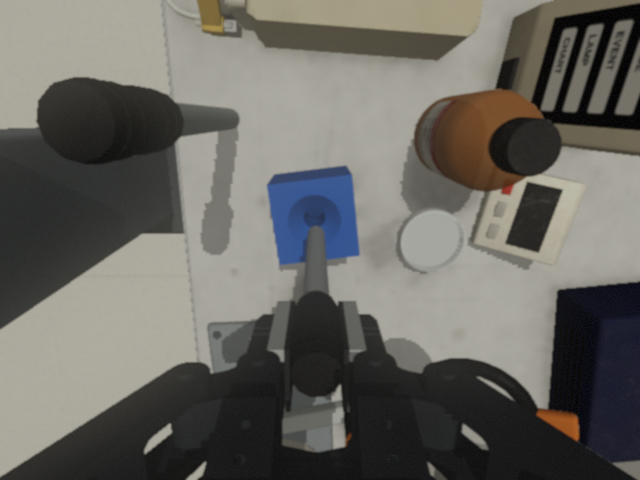

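The funnel mouth is at about (315,219), with the rod tip just below it at (316,233).

Run:
```python
from h import *
v=np.load("Kw8.npy");K=(v[0],v[1],v[2],v[3:].reshape(4,4))
print("mouth",onz(K,315,219,.06),"tip far edge",onz(K,316,229,.093))
```

```text
mouth [0.509497   0.06637233 0.06      ] tip far edge [0.51013137 0.06744802 0.093     ]
```

>>> {"name": "drive_tool", "arguments": {
  "increments": [
    {"delta_pos": [1, 0.5, 15], "turn": 0, "jaw": -1},
    {"delta_pos": [0, 0, 15], "turn": 0, "jaw": -1},
    {"delta_pos": [0, 0, 15], "turn": 0, "jaw": -1},
    {"delta_pos": [0, 0, 15], "turn": 0, "jaw": -1},
    {"delta_pos": [0, 0, 10], "turn": 0, "jaw": -1},
    {"delta_pos": [0, 0, 8], "turn": 0, "jaw": -1},
    {"delta_pos": [0, 0, 0], "turn": 0, "jaw": -1},
    {"delta_pos": [0, 0, 0], "turn": 0, "jaw": -1}
  ]
}}

```text
time: 12.73
tool_pos: [0.5074, 0.0654, 0.3133]
tcp_rot: [2.221, 2.221, 0.001]
wrist_force: [0.4, -0.1, -1.1]
width: 0.192
grip_force: 69.0
```

>>> {"name": "drive_tool", "arguments": {
  "increments": [
    {"delta_pos": [0, 0, 2], "turn": 0, "jaw": -1},
    {"delta_pos": [0, 0, 0], "turn": 0, "jaw": 0.2},
    {"delta_pos": [0, 0, 0], "turn": 0, "jaw": 0.2},
    {"delta_pos": [0, 0, 0], "turn": 0, "jaw": 0.2},
    {"delta_pos": [0, 0, 0], "turn": 0, "jaw": 0.2},
    {"delta_pos": [0, 0, 0], "turn": 0, "jaw": 0.2},
    {"delta_pos": [0, 0, -5], "turn": 0, "jaw": 0.2},
    {"delta_pos": [0, 0, -15], "turn": 0, "jaw": 0.2}
  ]
}}

```text
time: 13.4
tool_pos: [0.506, 0.0653, 0.3288]
tcp_rot: [-2.219, -2.219, 0.006]
wrist_force: [-0.2, 0.1, -0.4]
width: 0.601
grip_force: 0.0
```

>>> {"name": "drive_tool", "arguments": {
  "increments": [
    {"delta_pos": [0, 0, -40], "turn": 0, "jaw": 0.2},
    {"delta_pos": [0, 0, -40], "turn": 0, "jaw": 0.2},
    {"delta_pos": [0, 0, 0], "turn": 0, "jaw": 0.2},
    {"delta_pos": [-30, 0, 0], "turn": 0, "jaw": 0.2},
    {"delta_pos": [-30, 0, 0], "turn": 0, "jaw": 0.2},
    {"delta_pos": [-20, 0, 0], "turn": 0, "jaw": 0.2},
    {"delta_pos": [0, 0, 0], "turn": 0, "jaw": 0.2},
    {"delta_pos": [0, 0, 0], "turn": 0, "jaw": 0.2}
  ]
}}

```text
time: 14.07
tool_pos: [0.5071, -0.0153, 0.411]
tcp_rot: [2.224, 2.219, 0.001]
wrist_force: [-0.8, 0.5, -0.9]
width: 0.602
grip_force: 0.0
```

Run:
```python
from h import *
s=st();print(s["q"].round(2));a,K=cam("wrist","w9.png");np.save("Kw9.npy",np.array([*K[:3],*K[3].ravel()]))
```

```text
t14.07 pos [507.1 -15.3 411. ] toolx [0.002 1.    0.   ] z [ 0.001  0.    -1.   ] F [-0.8  0.5 -0.9] w0.602 g0.0
[-0.08 -0.06  1.95  0.    1.25 -0.08]
```

View pics/w9.png

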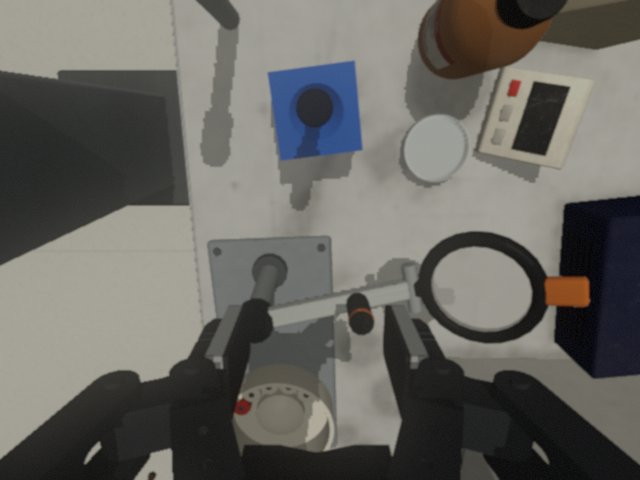

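The rod stands upright in its holder, with its grip top at (314,107). The knob's orange band is at about (360,315), the tab at (567,291). I'll triangulate both from w1 and w9.

Run:
```python
from h import *
def L(n):
    v=np.load(f"Kw{n}.npy");a=cv2.imread(f"pics/w{n}.png");h=cv2.cvtColor(a,cv2.COLOR_BGR2HSV)
    return (v[0],v[1],v[2],v[3:].reshape(4,4)),cv2.inRange(h,(4,130,70),(18,255,255))
def cen(m,b):
    x0,x1,y0,y1=b;ys,xs=np.where(m[y0:y1,x0:x1]>0);return xs.mean()+x0,ys.mean()+y0,len(xs)
def tri(K1,p,K2,q):
    o1,d1=ray(K1,*p);o2,d2=ray(K2,*q);t=np.linalg.lstsq(np.c_[d1,-d2],o2-o1,rcond=None)[0];x,y=o1+t[0]*d1,o2+t[1]*d2
    return ((x+y)/2*1000).round(1),round(np.linalg.norm(x-y)*1000,1)
K1,m1=L(1);K9,m9=L(9)
k1=cen(m1,(385,420,275,315));k9=cen(m9,(340,380,295,335));t1=cen(m1,(570,640,250,295));t9=cen(m9,(535,600,265,315))
print(k1,k9,t1,t9)
for n,a,b in(("knob",k1,k9),("tab",t1,t9)):
    p,e=tri(K1,a[:2],K9,b[:2]);d=p-[464,-79,115];print(n,p,e,"ang",np.degrees(np.arctan2(d[1],d[0])),"r",np.hypot(d[0],d[1]))
print("knob@.141",onz(K1,*k1[:2],.141),onz(K9,*k9[:2],.141))
```

```text
(np.float64(400.015873015873), np.float64(292.14285714285717), 63) (np.float64(361.35593220338984), np.float64(310.47457627118644), 59) (np.float64(604.3878542510122), np.float64(271.70607287449394), 1235) (np.float64(567.0592307692308), np.float64(291.0453846153846), 1300)
knob [539.7 -66.3 125.4] 0.3 ang 9.523679840934802 r 76.75793118629505
tab [653.7 -35.2 163.7] 0.1 ang 13.001234206267798 r 194.69085751519
knob@.141 [ 0.53616037 -0.05919282  0.141     ] [ 0.53789228 -0.05861661  0.141     ]
```

>>> {"name": "drive_tool", "arguments": {
  "increments": [
    {"delta_pos": [0, 0, 0], "turn": -0.12, "jaw": 0.2},
    {"delta_pos": [0, 0, 0], "turn": -0.12, "jaw": 0.2},
    {"delta_pos": [0, 0, 0], "turn": -0.12, "jaw": 0.2},
    {"delta_pos": [0, 0, 0], "turn": -0.12, "jaw": 0.2},
    {"delta_pos": [0, 0, 0], "turn": -0.12, "jaw": 0.2},
    {"delta_pos": [0, 0, 0], "turn": -0.12, "jaw": 0.2},
    {"delta_pos": [0, 0, 0], "turn": -0.12, "jaw": 0.2},
    {"delta_pos": [0, 0, 0], "turn": -0.12, "jaw": 0.2}
  ]
}}

```text
time: 14.78
tool_pos: [0.5071, -0.0133, 0.4107]
tcp_rot: [-0.933, -3.0, -0.001]
wrist_force: [-0.6, 0.2, 0.1]
width: 0.602
grip_force: 0.0
```

>>> {"name": "drive_tool", "arguments": {
  "increments": [
    {"delta_pos": [0, 0, 0], "turn": -0.12, "jaw": 0.2},
    {"delta_pos": [0, 0, 0], "turn": -0.12, "jaw": 0.2},
    {"delta_pos": [0, 0, 0], "turn": -0.12, "jaw": 0.2},
    {"delta_pos": [0, 0, 0], "turn": -0.12, "jaw": 0.2},
    {"delta_pos": [0, 0, 0], "turn": -0.12, "jaw": 0.2},
    {"delta_pos": [0, 0, 0], "turn": -0.12, "jaw": 0.2},
    {"delta_pos": [0, 0, 0], "turn": -0.12, "jaw": 0.2},
    {"delta_pos": [-9, -26, 0], "turn": 0, "jaw": 0.2}
  ]
}}

```text
time: 15.45
tool_pos: [0.5206, -0.0344, 0.4106]
tcp_rot: [0.374, -3.118, -0.005]
wrist_force: [0.3, 0.3, -0.6]
width: 0.598
grip_force: 0.0
```

>>> {"name": "drive_tool", "arguments": {
  "increments": [
    {"delta_pos": [-9, -26, 0], "turn": 0, "jaw": 0.2},
    {"delta_pos": [0, 0, 0], "turn": 0, "jaw": 0.2},
    {"delta_pos": [0, 0, 0], "turn": 0, "jaw": 0.2},
    {"delta_pos": [0, 0, 0], "turn": 0, "jaw": 0.2}
  ]
}}

```text
time: 15.78
tool_pos: [0.5364, -0.0602, 0.4104]
tcp_rot: [0.36, -3.12, -0.001]
wrist_force: [0.4, 0.6, -0.5]
width: 0.603
grip_force: 0.0
```

Run:
```python
from h import *
s=st();print(s["q"].round(2));a,K=cam("wrist","w10.png");np.save("Kw10.npy",np.array([*K[:3],*K[3].ravel()]))
m=R.from_rotvec(s["tcp_rot"]).as_matrix();print("need tool mm",(m.T@(np.array([.537,-.062,.300])-s["tool_pos"])*1000).round(1))
h=cv2.cvtColor(a,cv2.COLOR_BGR2HSV);mm=cv2.inRange(h,(4,130,70),(18,255,255))
for c in cv2.findContours(mm,0,2)[0]:
    if cv2.contourArea(c)>12: q=c[:,0].mean(0);print(q,cv2.contourArea(c),onz(K,*q,.141).round(4),onz(K,*q,.164).round(4))
print("expect knob",proj(K,np.array([.537,-.062,.141])))
```

```text
t15.78 pos [536.4 -60.2 410.4] toolx [-0.974 -0.228  0.001] z [-0.001  0.001 -1.   ] F [ 0.4  0.6 -0.5] w0.603 g0.0
[-0.16  0.    1.89  0.    1.25 -1.96]
need tool mm [ -0.3  -2.  110.4]
[309.91304348 432.91304348] 833.0 [ 0.6752 -0.0324  0.141 ] [ 0.6547 -0.0368  0.164 ]
[500.64539007 356.16312057] 2605.0 [0.5843 0.0784 0.141 ] [0.5726 0.0633 0.164 ]
expect knob (np.float64(313.2356836152755), np.float64(245.63419233475074))
```

Run:
```python
from h import *
v=np.load("Kw10.npy");K=(v[0],v[1],v[2],v[3:].reshape(4,4));a=cv2.imread("pics/w10.png")
h=cv2.cvtColor(a,cv2.COLOR_BGR2HSV)
mm=cv2.inRange(h,(0,90,40),(22,255,255));mm[:200]=0;mm[310:]=0;mm[:,:260]=0;mm[:,370:]=0
ys,xs=np.where(mm>0);print("orange",len(xs),xs.min() if len(xs) else 0, xs.max() if len(xs) else 0,ys.min() if len(ys) else 0,ys.max() if len(ys) else 0)
bl=(a.max(2)<60).astype(np.uint8);bl[:200]=0;bl[300:]=0;bl[:,:250]=0;bl[:,380:]=0
n,l,stt,cc=cv2.connectedComponentsWithStats(bl)
for i in range(1,n):
    if stt[i,4]>30: print("dark",stt[i],cc[i].round(1),onz(K,*cc[i],.14).round(4))
```

```text
orange 68 301 323 235 243
dark [303 227  20  11 124] [312.3 231.2] [ 0.5284 -0.0646  0.14  ]
dark [301 238  21  23 320] [310.1 249.9] [ 0.5404 -0.0632  0.14  ]
dark [298 294  28   6  99] [311.8 297. ] [ 0.5712 -0.055   0.14  ]
```

>>> {"name": "drive_tool", "arguments": {
  "increments": [
    {"delta_pos": [0, -1, 30], "turn": 0, "jaw": 0.2},
    {"delta_pos": [0, -1, 35], "turn": 0, "jaw": 0.2},
    {"delta_pos": [0, 0, 30], "turn": 0, "jaw": 0.2},
    {"delta_pos": [0, 0, 14], "turn": 0, "jaw": 0.2},
    {"delta_pos": [0, 0, 0], "turn": 0, "jaw": -1},
    {"delta_pos": [0, 0, 0], "turn": 0, "jaw": -1},
    {"delta_pos": [0, 0, 0], "turn": 0, "jaw": -1},
    {"delta_pos": [0, 0, 0], "turn": 0, "jaw": -1}
  ],
  "grip_force": 25
}}

```text
time: 16.5
tool_pos: [0.5374, -0.0627, 0.3033]
tcp_rot: [-0.36, 3.119, -0.0]
wrist_force: [-1.2, 0.3, -1.8]
width: 0.175
grip_force: 26.1
```

>>> {"name": "drive_tool", "arguments": {
  "increments": [
    {"delta_pos": [0, 0, 0], "turn": 0, "jaw": -1},
    {"delta_pos": [0, 0, 0], "turn": 0, "jaw": -1},
    {"delta_pos": [0, 0, 0], "turn": 0, "jaw": -1}
  ]
}}

```text
time: 16.75
tool_pos: [0.5375, -0.063, 0.3032]
tcp_rot: [-0.359, 3.119, -0.0]
wrist_force: [-0.5, 2.0, 3.5]
width: 0.175
grip_force: 26.6
```

```bash
python3 -c "
from h import *
st()"
```

```text
t16.75 pos [537.5 -63.  303.2] toolx [-0.974 -0.227 -0.002] z [ 0.002  0.    -1.   ] F [-0.5  2.   3.5] w0.175 g26.6
```

>>> {"name": "drive_tool", "arguments": {
  "increments": [
    {"delta_pos": [0.5, -8.75, 0], "turn": 0.117, "jaw": -1},
    {"delta_pos": [0.5, -8.75, 0], "turn": 0.117, "jaw": -1},
    {"delta_pos": [0.5, -8.75, 0], "turn": 0.117, "jaw": -1},
    {"delta_pos": [0.5, -8.75, 0], "turn": 0.117, "jaw": -1},
    {"delta_pos": [0.5, -8.75, 0], "turn": 0.117, "jaw": -1},
    {"delta_pos": [0.5, -8.75, 0], "turn": 0.117, "jaw": -1},
    {"delta_pos": [0.5, -8.75, 0], "turn": 0.117, "jaw": -1},
    {"delta_pos": [0, 0, 0], "turn": 0, "jaw": -1}
  ]
}}

```text
time: 17.42
tool_pos: [0.5259, -0.123, 0.3032]
tcp_rot: [0.922, 3.003, -0.002]
wrist_force: [-2.9, 1.3, 4.0]
width: 0.176
grip_force: 26.8
```

```bash
python3 -c "
from h import *
s=st();d=s['tool_pos'][:2]-[.464,-.079];print(np.degrees(np.arctan2(d[1],d[0])),np.hypot(*d));print(s['q'].round(2))"
```

```text
t17.42 pos [ 525.9 -123.   303.2] toolx [-0.828  0.561 -0.001] z [ 0.    -0.001 -1.   ] F [-2.9  1.3  4. ] w0.176 g26.8
-35.43164147389765 0.07598204960184839
[-0.28  0.1   2.   -0.    1.05 -1.25]
```

>>> {"name": "drive_tool", "arguments": {
  "increments": [
    {"delta_pos": [0.5, -8.6, 0], "turn": 0.115, "jaw": -1},
    {"delta_pos": [0.5, -8.6, 0], "turn": 0.115, "jaw": -1},
    {"delta_pos": [0.5, -8.6, 0], "turn": 0.115, "jaw": -1},
    {"delta_pos": [0.5, -8.6, 0], "turn": 0.115, "jaw": -1},
    {"delta_pos": [0.5, -8.6, 0], "turn": 0.115, "jaw": -1},
    {"delta_pos": [0.5, -8.6, 0], "turn": 0.115, "jaw": -1},
    {"delta_pos": [0.5, -8.6, 0], "turn": 0.115, "jaw": -1},
    {"delta_pos": [0.5, -8.6, 0], "turn": 0.115, "jaw": -1}
  ]
}}

```text
time: 18.08
tool_pos: [0.4684, -0.1559, 0.3032]
tcp_rot: [2.156, 2.281, -0.002]
wrist_force: [-2.8, -1.4, 5.8]
width: 0.174
grip_force: 26.8
```

>>> {"name": "drive_tool", "arguments": {
  "increments": [
    {"delta_pos": [0, 0, 0], "turn": 0, "jaw": -1},
    {"delta_pos": [0, 0, 0], "turn": 0, "jaw": -1}
  ]
}}

```text
time: 18.25
tool_pos: [0.4683, -0.1558, 0.3031]
tcp_rot: [2.15, 2.288, -0.002]
wrist_force: [-3.8, -2.8, 6.4]
width: 0.173
grip_force: 26.9
```

```bash
python3 -c "
from h import *
s=st();d=s['tool_pos'][:2]-[.464,-.079];print(np.degrees(np.arctan2(d[1],d[0])),np.hypot(*d));print(s['q'].round(2))"
```

```text
t18.25 pos [ 468.3 -155.8  303.1] toolx [-0.062  0.998 -0.003] z [ 0.001 -0.003 -1.   ] F [-3.8 -2.8  6.4] w0.173 g26.9
-86.81181210336368 0.07695330912801146
[-0.37  0.01  2.09 -0.    1.04 -0.43]
```

>>> {"name": "drive_tool", "arguments": {
  "increments": [
    {"delta_pos": [0, -1, 0], "turn": 0.06, "jaw": -1},
    {"delta_pos": [0, 0, 0], "turn": 0, "jaw": 0.2},
    {"delta_pos": [0, 0, 0], "turn": 0, "jaw": 0.2},
    {"delta_pos": [0, 0, 0], "turn": 0, "jaw": 0.2},
    {"delta_pos": [0, 0, 0], "turn": 0, "jaw": 0.2},
    {"delta_pos": [0, 0, -30], "turn": 0, "jaw": 0.2},
    {"delta_pos": [0, 0, -40], "turn": 0, "jaw": 0.2},
    {"delta_pos": [0, 0, -40], "turn": 0, "jaw": -1}
  ]
}}

```text
time: 18.92
tool_pos: [0.467, -0.1546, 0.4112]
tcp_rot: [-2.216, -2.221, 0.002]
wrist_force: [-0.1, -1.9, 1.5]
width: 0.475
grip_force: 0.0
```

>>> {"name": "drive_tool", "arguments": {
  "increments": [
    {"delta_pos": [0, 0, 0], "turn": 0, "jaw": -1},
    {"delta_pos": [0, 0, 0], "turn": 0, "jaw": -1},
    {"delta_pos": [0, 0, 0], "turn": 0, "jaw": -1},
    {"delta_pos": [0, 0, 0], "turn": 0, "jaw": -1},
    {"delta_pos": [0, 0, 0], "turn": 0, "jaw": -1},
    {"delta_pos": [0, 0, 0], "turn": 0, "jaw": -1}
  ]
}}

```text
time: 19.42
tool_pos: [0.4671, -0.1548, 0.4099]
tcp_rot: [-2.218, -2.221, 0.002]
wrist_force: [-0.7, -1.0, 0.2]
width: -0.001
grip_force: 0.0
```

```bash
cat >> h.py <<'E'
def orange(fn):
    s=st();a,K=cam("wrist",fn);h=cv2.cvtColor(a,cv2.COLOR_BGR2HSV);mm=cv2.inRange(h,(4,110,60),(20,255,255));o=[]
    for c in cv2.findContours(mm,0,2)[0]:
        if cv2.contourArea(c)>15:
            q=c[:,0].mean(0);o.append((cv2.contourArea(c),cv2.boundingRect(c)));x,y,w,hh=cv2.boundingRect(c);q=(x+w/2,y+hh/2)
            print(o[-1],onz(K,*q,.141).round(4),onz(K,*q,.16).round(4),onz(K,*q,.12).round(4))
    return K
E
python3 - <<'E'
from h import *
K=orange("w11.png")
for th in(0,.3,.5,.6): print(th,proj(K,np.array([.468,-.194-.094*np.cos(th),.119+.094*np.sin(th)])))
_,Kt=cam("top","t1.png")
E
```

```text
t19.42 pos [ 467.1 -154.8  409.9] toolx [-0.001  1.     0.001] z [-0.003  0.001 -1.   ] F [-0.7 -1.   0.2] w-0.001 g0.0
(101.5, (319, 417, 7, 34)) [ 0.4725 -0.2949  0.141 ] [ 0.4722 -0.2776  0.16  ] [ 0.4729 -0.314   0.12  ]
(65.0, (307, 236, 25, 12)) [ 0.4698 -0.151   0.141 ] [ 0.4696 -0.1452  0.16  ] [ 0.4699 -0.1574  0.12  ]
0 (np.float64(316.3072095521425), np.float64(405.20681237033904))
0.3 (np.float64(316.2285930783039), np.float64(427.14162502116864))
0.5 (np.float64(316.1838773006247), np.float64(437.2562086716672))
0.6 (np.float64(316.16512703840107), np.float64(440.47595622589483))
```

>>> {"name": "drive_tool", "arguments": {
  "increments": [
    {"delta_pos": [-31, 1, 0], "turn": 0, "jaw": -1},
    {"delta_pos": [-31, 1, 0], "turn": 0, "jaw": -1},
    {"delta_pos": [-31, 1, 0], "turn": 0, "jaw": -1},
    {"delta_pos": [-31, 1, 0], "turn": 0, "jaw": -1},
    {"delta_pos": [0, 0, 15], "turn": 0, "jaw": -1},
    {"delta_pos": [0, 0, 25], "turn": 0, "jaw": -1},
    {"delta_pos": [0, 0, 20], "turn": 0, "jaw": -1},
    {"delta_pos": [0, 0, 0], "turn": 0, "jaw": -1}
  ]
}}

```text
time: 20.18
tool_pos: [0.4699, -0.2782, 0.3463]
tcp_rot: [-2.215, -2.215, 0.003]
wrist_force: [-1.0, -0.8, -0.6]
width: 0.004
grip_force: 0.0
```

>>> {"name": "drive_tool", "arguments": {
  "increments": [
    {"delta_pos": [0, 0, 0], "turn": 0, "jaw": -1},
    {"delta_pos": [0, 0, 4], "turn": 0, "jaw": -1},
    {"delta_pos": [0, 0, 4], "turn": 0, "jaw": -1},
    {"delta_pos": [0, 0, 4], "turn": 0, "jaw": -1},
    {"delta_pos": [-1, 0, 4], "turn": 0, "jaw": -1},
    {"delta_pos": [-1, 0, 4], "turn": 0, "jaw": -1},
    {"delta_pos": [0, 0, 0], "turn": 0, "jaw": -1}
  ]
}}

```text
time: 20.77
tool_pos: [0.4716, -0.281, 0.3312]
tcp_rot: [-2.22, -2.222, 0.0]
wrist_force: [1.0, -0.1, 0.6]
width: -0.001
grip_force: 0.4
```

```bash
python3 -c "
from h import *
st()"
```

```text
t20.77 pos [ 471.6 -281.   331.2] toolx [-0.001  1.     0.   ] z [-0.  0. -1.] F [ 1.  -0.1  0.6] w-0.001 g0.4
```

>>> {"name": "drive_tool", "arguments": {
  "increments": [
    {"delta_pos": [0, 0, 4], "turn": 0, "jaw": -1},
    {"delta_pos": [-1, 0, 4], "turn": 0, "jaw": -1},
    {"delta_pos": [0, 0, 0], "turn": 0, "jaw": -1}
  ]
}}

```text
time: 21.02
tool_pos: [0.4714, -0.2818, 0.3226]
tcp_rot: [-2.219, -2.221, 0.0]
wrist_force: [0.7, -0.0, -0.2]
width: -0.001
grip_force: 0.1
```

Run:
```python
from h import *
st()
for n in("scene","top","wrist"):
    a,K=cam(n,n+"_x.png");h=cv2.cvtColor(a,cv2.COLOR_BGR2HSV);m=cv2.inRange(h,(4,120,60),(20,255,255))
    print(n,"exp tab lvl",np.round(proj(K,np.array([.472,-.288,.119]))),"tilt.5",np.round(proj(K,np.array([.472,-.2765,.164]))),"tip",np.round(proj(K,np.array([.472,-.283,.151]))))
    for c in cv2.findContours(m,0,2)[0]:
        if cv2.contourArea(c)>6: print(cv2.contourArea(c),cv2.boundingRect(c))
```

```text
t21.02 pos [ 471.4 -281.8  322.6] toolx [-0.001  1.     0.001] z [-0.001  0.001 -1.   ] F [ 0.7 -0.  -0.2] w-0.001 g0.1
scene exp tab lvl [403. 305.] tilt.5 [401. 287.] tip [403. 293.]
102.5 (461, 342, 12, 14)
551.5 (313, 193, 22, 39)
20.0 (283, 34, 4, 11)
1098.5 (0, 21, 68, 64)
top exp tab lvl [423. 248.] tilt.5 [422. 246.] tip [424. 247.]
95.5 (258, 179, 18, 20)
19.5 (172, 141, 11, 9)
6.5 (157, 140, 8, 7)
6.5 (82, 100, 4, 8)
7.5 (105, 87, 12, 15)
14.0 (85, 83, 2, 16)
23.5 (3, 77, 24, 21)
wrist exp tab lvl [315. 303.] tilt.5 [314. 329.] tip [315. 327.]
614.0 (309, 290, 45, 30)
```

Run:
```python
from h import *
s=bot.read_state();a,K=cam("wrist")
for th in np.arange(0,.71,.1):
    e=lambda r:np.round(proj(K,np.array([.476,-.194-r*np.cos(th)+.004*np.sin(th),.115+r*np.sin(th)+.004*np.cos(th)])))
    print(round(th,1),e(82),e(106),"w",np.round(proj(K,np.array([.485,-.194-.094*np.cos(th),.115+.094*np.sin(th)]))[0]-proj(K,np.array([.467,-.194-.094*np.cos(th),.115+.094*np.sin(th)]))[0]))
h=cv2.cvtColor(a,cv2.COLOR_BGR2HSV);m=cv2.inRange(h,(4,120,60),(20,255,255))
for r in range(286,324,3):
    x=np.where(m[r])[0];print(r,(x.min(),x.max(),len(x)) if len(x) else None,h[r,331],h[r,312])
print("tip edges",[np.round(proj(K,np.array([.4714+dx,-.2818+dy,.1496]))) for dx in(-.014,.014) for dy in(-.011,.011)])
cv2.imwrite("pics/w12.png",a)
```

```text
0.0 [ 314. 1535.] [ 314. 1537.] w 38.0
0.1 [ 313. 2198.] [ 313. 2202.] w 40.0
0.2 [ 310. 4093.] [ 310. 4110.] w 42.0
0.3 [  201. 77913.] [  190. 85175.] w 44.0
0.4 [  322. -4032.] [  322. -4012.] w 47.0
0.5 [  319. -1816.] [  319. -1811.] w 50.0
0.6 [  318. -1094.] [  318. -1092.] w 53.0
0.7 [ 318. -731.] [ 318. -730.] w 57.0
286 None [15 23 45] [18 31 41]
289 None [15 24 42] [18 32 40]
292 (np.int64(311), np.int64(351), 41) [ 10 157 112] [ 10 137  82]
295 (np.int64(309), np.int64(351), 43) [ 12 176 158] [ 11 177 138]
298 (np.int64(309), np.int64(351), 43) [ 12 178 156] [ 11 174 138]
301 (np.int64(312), np.int64(351), 29) [ 11 116 112] [ 10 126  91]
304 (np.int64(335), np.int64(351), 17) [24 16 81] [30 13 61]
307 (np.int64(335), np.int64(352), 18) [30 16 82] [30 18 57]
310 (np.int64(335), np.int64(352), 18) [30 12 82] [24 23 56]
313 (np.int64(336), np.int64(352), 17) [23 13 80] [18 23 56]
316 (np.int64(349), np.int64(352), 4) [25 18 83] [12 24 54]
319 None [25 19 81] [20 30 51]
322 None [24 16 81] [15 20 52]
tip edges [array([278., 347.]), array([276., 296.]), array([348., 347.]), array([349., 296.])]
```

Run:
```python
from h import *
a,K=cam("wrist")
for th in np.arange(0,.71,.1):
    P=lambda r,x=.478:np.round(proj(K,np.array([x,-.194-r*np.cos(th)+.004*np.sin(th),.115+r*np.sin(th)+.004*np.cos(th)])))
    print(round(th,1),P(.085),P(.106),"w",P(.094,.487)[0]-P(.094,.469)[0])
```

```text
0.0 [327. 284.] [327. 325.] w 38.0
0.1 [328. 290.] [327. 335.] w 41.0
0.2 [328. 295.] [328. 343.] w 43.0
0.3 [329. 297.] [329. 350.] w 46.0
0.4 [330. 298.] [330. 355.] w 48.0
0.5 [331. 297.] [331. 358.] w 51.0
0.6 [331. 293.] [332. 357.] w 54.0
0.7 [332. 285.] [333. 353.] w 58.0
```

>>> {"name": "drive_tool", "arguments": {
  "increments": [
    {"delta_pos": [-1, 1, 4], "turn": 0, "jaw": -1},
    {"delta_pos": [-1, 1, 4], "turn": 0, "jaw": -1},
    {"delta_pos": [-1, 1, 4], "turn": 0, "jaw": -1},
    {"delta_pos": [-1, 1, 4], "turn": 0, "jaw": -1},
    {"delta_pos": [0, 0, 0], "turn": 0, "jaw": -1},
    {"delta_pos": [0, 0, 0], "turn": 0, "jaw": -1}
  ]
}}

```text
time: 21.77
tool_pos: [0.4756, -0.2859, 0.307]
tcp_rot: [-2.22, -2.222, 0.0]
wrist_force: [0.7, -0.1, -0.4]
width: -0.003
grip_force: 0.0
```

Run:
```python
from h import *
st();a,K=cam("wrist","w13.png")
h=cv2.cvtColor(a,cv2.COLOR_BGR2HSV);m=cv2.inRange(h,(4,120,60),(20,255,255));m[:200]=0
ys=np.where(m.any(1))[0]
for r in ys[::4]:
    x=np.where(m[r])[0];print(r,x.min(),x.max())
for th in np.arange(-.1,.41,.1):
    P=lambda r,x=.478:np.round(proj(K,np.array([x,-.194-r*np.cos(th)+.004*np.sin(th),.115+r*np.sin(th)+.004*np.cos(th)])))
    print(round(th,1),P(.085),P(.106),"w",P(.094,.487)[0]-P(.094,.469)[0])
```

```text
t21.77 pos [ 475.6 -285.9  307. ] toolx [-0.001  1.     0.001] z [-0.001  0.001 -1.   ] F [ 0.7 -0.1 -0.4] w-0.003 g0.0
291 339 348
295 307 349
299 307 349
303 335 350
307 335 350
311 335 350
315 348 350
433 552 552
-0.1 [319. 283.] [319. 324.] w 40.0
0.0 [319. 291.] [319. 336.] w 42.0
0.1 [319. 298.] [319. 347.] w 45.0
0.2 [320. 303.] [319. 357.] w 47.0
0.3 [320. 307.] [320. 366.] w 51.0
0.4 [320. 308.] [320. 372.] w 54.0
```

>>> {"name": "drive_tool", "arguments": {
  "increments": [
    {"delta_pos": [0, 0, 4], "turn": 0, "jaw": -1},
    {"delta_pos": [0, 0, 4], "turn": 0, "jaw": -1},
    {"delta_pos": [0, 0, 4], "turn": 0, "jaw": -1},
    {"delta_pos": [0, 0, 2], "turn": 0, "jaw": -1},
    {"delta_pos": [0, 0, 0], "turn": 0, "jaw": -1},
    {"delta_pos": [0, 0, 0], "turn": 0, "jaw": -1}
  ]
}}

```text
time: 22.32
tool_pos: [0.4755, -0.2858, 0.2932]
tcp_rot: [-2.22, -2.222, 0.0]
wrist_force: [-0.1, 0.3, 0.1]
width: -0.001
grip_force: 0.0
```

Run:
```python
from h import *
st();a,K=cam("wrist","w14.png")
h=cv2.cvtColor(a,cv2.COLOR_BGR2HSV);m=cv2.inRange(h,(4,120,60),(20,255,255));m[:200]=0
ys=np.where(m.any(1))[0]
for r in ys[::4]:
    x=np.where(m[r])[0];print(r,x.min(),x.max())
```

```text
t22.32 pos [ 475.5 -285.8  293.2] toolx [-0.001  1.     0.001] z [-0.001  0.001 -1.   ] F [-0.1  0.3  0.1] w-0.001 g0.0
297 341 349
301 333 350
305 335 350
309 335 350
313 336 351
422 433 435
426 432 439
```

>>> {"name": "drive_tool", "arguments": {
  "increments": [
    {"delta_pos": [0, 0, -30], "turn": 0, "jaw": -1},
    {"delta_pos": [0, 0, -40], "turn": 0, "jaw": -1},
    {"delta_pos": [0, 0, -40], "turn": 0, "jaw": -1},
    {"delta_pos": [40, 0, -40], "turn": 0, "jaw": -1},
    {"delta_pos": [40, 0, 0], "turn": 0, "jaw": -1},
    {"delta_pos": [20, 0, 0], "turn": 0, "jaw": -1},
    {"delta_pos": [0, 0, 0], "turn": 0, "jaw": -1},
    {"delta_pos": [0, 0, 0], "turn": 0, "jaw": -1}
  ]
}}

```text
time: 23.03
tool_pos: [0.4755, -0.1956, 0.4336]
tcp_rot: [2.217, 2.224, -0.0]
wrist_force: [-0.4, -0.7, -0.2]
width: 0.0
grip_force: 0.0
```

Run:
```python
from h import *
K=orange("w15.png");a=cv2.imread("pics/w15.png")
for th in(-.1,0,.15,.3,.5): print(th,[np.round(proj(K,np.array([.474,-.194-r*np.cos(th),.117+r*np.sin(th)]))) for r in(.085,.106)])
g=(a.max(2)<60).astype(np.uint8)
n,l,s,c=cv2.connectedComponentsWithStats(g)
for i in range(1,n):
    if s[i,4]>300: print(s[i],c[i].round())
```

```text
t23.03 pos [ 475.5 -195.6  433.6] toolx [-0.003  1.    -0.001] z [ 0.001 -0.001 -1.   ] F [-0.4 -0.7 -0.2] w0.000 g0.0
(36.0, (296, 161, 21, 8)) [ 0.4708 -0.1486  0.141 ] [ 0.4712 -0.1464  0.16  ] [ 0.4704 -0.1509  0.12  ]
-0.1 [array([312., 324.]), array([312., 345.])]
0 [array([312., 329.]), array([312., 353.])]
0.15 [array([312., 337.]), array([312., 363.])]
0.3 [array([311., 342.]), array([311., 371.])]
0.5 [array([311., 346.]), array([311., 378.])]
[    0     0   184   138 22520] [92. 64.]
[193   0  16 137 724] [200.  65.]
[ 607    0   33  171 4190] [627.  94.]
[ 275   27   43   47 1607] [296.  51.]
[294 164  24  24 461] [305. 176.]
[    2   196   638   284 58204] [347. 417.]
[528 338  21  67 481] [538. 370.]
```

>>> {"name": "drive_tool", "arguments": {
  "increments": [
    {"delta_pos": [-40, 0, 0], "turn": 0, "jaw": -1},
    {"delta_pos": [-40, 0, 0], "turn": 0, "jaw": -1},
    {"delta_pos": [-40, 0, 0], "turn": 0, "jaw": -1},
    {"delta_pos": [-40, 0, 0], "turn": 0, "jaw": -1},
    {"delta_pos": [0, 0, 0], "turn": 0, "jaw": -1},
    {"delta_pos": [0, 0, 0], "turn": 0, "jaw": -1},
    {"delta_pos": [0, 0, 0], "turn": 0, "jaw": -1}
  ]
}}

```text
time: 23.67
tool_pos: [0.4753, -0.3574, 0.4321]
tcp_rot: [-2.221, -2.219, -0.0]
wrist_force: [-0.4, 0.2, -0.5]
width: -0.0
grip_force: 0.0
```

Run:
```python
from h import *
K=orange("w16.png");a=cv2.imread("pics/w16.png")
for th in(-.1,0,.15,.3,.5): print(th,[np.round(proj(K,np.array([.474,-.194-r*np.cos(th),.117+r*np.sin(th)]))) for r in(.085,.106)])
np.save("Kw16.npy",np.array([*K[:3],*K[3].ravel()]))
g=(a.max(2)<60).astype(np.uint8)
n,l,s,c=cv2.connectedComponentsWithStats(g)
for i in range(1,n):
    if s[i,4]>300: print(s[i],c[i].round())
```

```text
t23.67 pos [ 475.3 -357.4  432.1] toolx [0.001 1.    0.002] z [-0.001  0.002 -1.   ] F [-0.4  0.2 -0.5] w-0.000 g0.0
(22.5, (172, 441, 11, 4)) [ 0.3666 -0.5264  0.141 ] [ 0.3746 -0.5084  0.16  ] [ 0.3577 -0.5462  0.12  ]
(628.5, (387, 236, 29, 30)) [ 0.5337 -0.3666  0.141 ] [ 0.5295 -0.3604  0.16  ] [ 0.5383 -0.3736  0.12  ]
(810.0, (311, 109, 29, 35)) [ 0.482  -0.2861  0.141 ] [ 0.4816 -0.2857  0.16  ] [ 0.4825 -0.2866  0.12  ]
-0.1 [array([313., 114.]), array([313., 145.])]
0 [array([313., 115.]), array([313., 147.])]
0.15 [array([313., 113.]), array([313., 147.])]
0.3 [array([312., 108.]), array([312., 143.])]
0.5 [array([312.,  95.]), array([312., 129.])]
[    0     0   205    79 11539] [112.  33.]
[ 258    0  122  113 3624] [318.  59.]
[    2     0   638   480 64145] [370. 409.]
[570  90  32  97 945] [586. 138.]
[565 258  21  54 522] [574. 284.]
[585 281  15  44 309] [592. 302.]
```

>>> {"name": "drive_tool", "arguments": {
  "increments": [
    {"delta_pos": [-30, 0, 30], "turn": 0, "jaw": -1},
    {"delta_pos": [-30, 0, 30], "turn": 0, "jaw": -1},
    {"delta_pos": [-15, 0, 0], "turn": 0, "jaw": -1},
    {"delta_pos": [0, 0, 0], "turn": 0, "jaw": -1},
    {"delta_pos": [0, 0, 0], "turn": 0, "jaw": -1},
    {"delta_pos": [0, 0, 0], "turn": 0, "jaw": -1}
  ]
}}

```text
time: 24.22
tool_pos: [0.4764, -0.4296, 0.376]
tcp_rot: [2.218, 2.222, 0.001]
wrist_force: [-0.3, -0.8, -0.6]
width: 0.002
grip_force: 0.0
```

Run:
```python
from h import *
v=np.load("Kw16.npy");K1=(v[0],v[1],v[2],v[3:].reshape(4,4));a1=cv2.imread("pics/w16.png")
st();a2,K2=cam("wrist","w17.png");_,_=cam("scene","s17.png")
def box(a,near):
    m=cv2.inRange(cv2.cvtColor(a,cv2.COLOR_BGR2HSV),(4,110,60),(20,255,255))
    for c in cv2.findContours(m,0,2)[0]:
        b=cv2.boundingRect(c)
        if cv2.contourArea(c)>60: print(cv2.contourArea(c),b)
        if cv2.contourArea(c)>300 and abs(b[0]+b[2]/2-near)<40: r=b
    return r
b1=box(a1,325);b2=box(a2,325)
def tri(p,q):
    o1,d1=ray(K1,*p);o2,d2=ray(K2,*q);t=np.linalg.lstsq(np.c_[d1,-d2],o2-o1,rcond=None)[0];x,y=o1+t[0]*d1,o2+t[1]*d2
    return ((x+y)/2*1000).round(1),round(np.linalg.norm(x-y)*1000,1)
for f in(0,.5,1): print(f,tri((b1[0]+b1[2]/2-.5,b1[1]+f*(b1[3]-1)),(b2[0]+b2[2]/2-.5,b2[1]+f*(b2[3]-1))))
```

```text
t24.22 pos [ 476.4 -429.6  376. ] toolx [-0.002  1.    -0.001] z [ 0.002 -0.001 -1.   ] F [-0.3 -0.8 -0.6] w0.002 g0.0
628.5 (387, 236, 29, 30)
810.0 (311, 109, 29, 35)
1081.0 (399, 168, 38, 38)Traceback (most recent call last):
  File "<stdin>", line 11, in <module>
  File "<stdin>", line 10, in box
UnboundLocalError: cannot access local variable 'r' where it is not associated with a value
```

>>> {"name": "drive_tool", "arguments": {
  "increments": [
    {"delta_pos": [40, 0, 0], "turn": 0, "jaw": -1},
    {"delta_pos": [40, 0, 0], "turn": 0, "jaw": -1},
    {"delta_pos": [35, 0, 0], "turn": 0, "jaw": -1},
    {"delta_pos": [0, 0, 0], "turn": 0, "jaw": -1},
    {"delta_pos": [0, 0, 0], "turn": 0, "jaw": -1},
    {"delta_pos": [0, 0, 0], "turn": 0, "jaw": -1}
  ]
}}

```text
time: 24.82
tool_pos: [0.4761, -0.3149, 0.3757]
tcp_rot: [2.217, 2.222, 0.0]
wrist_force: [-0.4, -1.5, 0.0]
width: -0.0
grip_force: 0.0
```

```bash
cat > tri.py <<'E'
from h import *
v=np.load("Kw16.npy");K1=(v[0],v[1],v[2],v[3:].reshape(4,4));a1=cv2.imread("pics/w16.png")
st();a2,K2=cam("wrist","w18.png")
def box(a,near):
    r=None;m=cv2.inRange(cv2.cvtColor(a,cv2.COLOR_BGR2HSV),(4,110,60),(20,255,255))
    for c in cv2.findContours(m,0,2)[0]:
        b=cv2.boundingRect(c)
        if cv2.contourArea(c)>60: print(cv2.contourArea(c),b)
        if cv2.contourArea(c)>300 and abs(b[0]+b[2]/2-near)<40: r=b
    return r
b1=box(a1,325);b2=box(a2,325)
def tri(p,q):
    o1,d1=ray(K1,*p);o2,d2=ray(K2,*q);t=np.linalg.lstsq(np.c_[d1,-d2],o2-o1,rcond=None)[0];x,y=o1+t[0]*d1,o2+t[1]*d2
    return ((x+y)/2*1000).round(1),round(np.linalg.norm(x-y)*1000,1)
for f in(0,.5,1): print(f,tri((b1[0]+b1[2]/2-.5,b1[1]+f*(b1[3]-1)),(b2[0]+b2[2]/2-.5,b2[1]+f*(b2[3]-1))))
E
python3 tri.py
```

```text
t24.82 pos [ 476.1 -314.9  375.7] toolx [-0.003  1.    -0.002] z [ 0.002 -0.002 -1.   ] F [-0.4 -1.5  0. ] w-0.000 g0.0
628.5 (387, 236, 29, 30)
810.0 (311, 109, 29, 35)
787.0 (392, 299, 33, 33)
1040.0 (307, 185, 33, 39)
0 (array([ 481.9, -275.5,  116.4]), np.float64(0.4))
0.5 (array([ 482. , -286.3,  116.5]), np.float64(0.4))
1 (array([ 482.1, -297.4,  116.8]), np.float64(0.4))
```

The tab triangulates level, at z 116.4 to 116.8 mm, and the arm is about 0.05 rad off the dish, so both are within tolerance. The hand is clear. Handing in.

```bash
python3 -c "
from h import *
print(bot.finish_job())"
```

```text
the job is handed in; nothing more can be done
None
```

I handed the job in at about 25 s of the 72 s allowed; it gave no verdict. The red bead was swept once round past its start with all five beads still in the dish, the rod is back upright in its holder, and the magnifier is about 0.05 rad off the dish centre with the lens measured level.

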